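# Make a folding soldering hearth ready and load it

### The arm

A 6-joint arm with a two-finger parallel gripper is mounted at the origin on the work surface. World frame = base frame: x ahead of the robot, y to its left, z up, the work surface at z = 0. Lengths are in m, angles in rad, forces in N, time in s.
With the tool pointing down it reaches from about 0.3 to 0.875 m from the base axis. Payload 4.2 kg.
Tool frame: the origin (TCP) lies on the front face of the gripper's body, between the roots of the fingers; the fingertips stand 73 mm ahead of it and the grasp point (between the pads) lies 54 mm ahead of it; z points along the fingers, y is the line along which they close (so a half turn about z gives the same grasp; the last joint's range is limited). The gripper opens to 85 mm and grips with 20 to 120 N. Pads are 22 mm wide; open, the fingers measure 114 mm over their backs; the gripper's body (76 mm by 85 mm) begins 54 mm behind the grasp point. The pads swing forward as they close: fully open they stand 13 mm farther back than shut.
Start: joints at [-1.256, 0.32, 1.565, -0, 1.257, -0.02], TCP at [0.189, -0.543, 0.304] pointing down, gripper open.
Joint ranges: [-3.11, 3.11], [-0.84, 2.01], [0.21, 2.61], [-1.34, 4.49], [0.05, 2.63], [-2.56, 2.56]. Speed limits (rad/s): [2.57, 2.57, 3.14, 3.14, 3.14, 3.14].

### API

Orientations are given as a 3x3 rotation matrix whose columns are the frame's x, y, z axes.
In Python, from workcell import read_state, capture, camera_info, hand_in, spot_in gives the robot as it stands.
- The arm moves only by the shell command python3 -m inch 'ROWS' [FORCE]. ROWS is JSON, a list of rows, each a list of 3 entries, a list of its own where there are three numbers: the closure, from 0 (fully open) to 1 (shut), then the shift along the world's x, y, z in cm, then the turn, a rotation vector about the world's x, y, z in rad. In form: [[grip, [tx, ty, tz], [ax, ay, az]], ...]. A call has 1 to 12 rows; each row shifts and turns the commanded pose from where the row before left it; what a row does not reach is not made up. A row lasts 1/12 s, in which the tool goes at most 41.7 mm and 7.16 degrees, less where a joint would pass 70% of its speed; a pose out of reach is approached as far as the arm can. A call is refused whole if a number of a shift passes 4.17 or a number of a turn 0.125, either way. A call with a gripper value outside its range is refused whole. The fingers move at their own pace and stop on an object; FORCE is the grip in N (left out, the last holds). Time passes only in rows, so rows that do not move let the fingers close. It gives the time, the measured TCP pose, the force, the opening and the grip force at its end, in the units of the state.
- read_state(): the state, without advancing time (a new reading comes with each control period).
- capture(name): name is "side" or "top" or "wrist"; returns the picture (420x560x3 uint8, blue, green, red); there is no depth.
- camera_info(name): a dict with "intrinsics" (3x3 intrinsics, pixels), "origin" and "rotation" of the camera in the world. Camera axes: x right, y up, looking along -z (the intrinsics and any distortion apply to the point x, -y, -z); pixel columns grow to the right and rows downward; lengths in m; the calibration is good to about 2 mm. The wrist camera is an equidistant fisheye: a pixel r from the principal point sees the ray r / f radians off the axis. A picture is of the moment at which its call begins: read the wrist's pose just before it. camera_info takes no time and is no camera call; for the wrist camera it gives the pose at the moment of the call.
- hand_in(): hands the job in; it is judged then, once.
Trained networks look in the newest picture that a camera, given by its name, has taken for a name from the list of things; names that differ only in an ending like _2 or _b are one class to them, and where a whole thing is asked for, a point or a joint stands for the part that bears it (a point fixed in the world has none). Each returns a list of dicts, best first, with "confidence" (0 to 1); they miss things now and then, are a little off and sometimes report something else, mostly with a low value. They report only what shows in the picture. A call takes as long as a camera call.
- spot_in(camera, thing): "point" ([x, y, z] in m, in the coordinates of the camera as it stood for that picture, good to about 4 mm: the middle of the surface that is visible of it).
The state is a dict: "t": time; "joints": joint angles; "dq": joint speeds; "effort": joint torques, N m; "tcp_pos": TCP position; "ee_rot": TCP orientation; "contact_force": force on the tool from outside, world axes, zero at the start; "torque": the same for the moment, N m; "finger_gap": opening from 0.0 (shut) to 1.0 (fully open); "gripper_force": force on a finger pad.
Only numpy, scipy, OpenCV 4.12 (cv2) and the standard library are available. Lean on these libraries where they do the work, as an engineer would, in place of code of your own. Each camera call takes 0.05 s, during which the arm holds its last target. There are 200 camera calls.

### The job

Get the soldering hearth ready for work. Its switch box has an unlit toggle for the fume extractor and another for the air pump: touch first the extractor's toggle, then the pump's, to feel which way each stands, and switch it on only if it is off; never switch off one that is already on. Raise the hearth's three hinged steel screens until they stand upright, and once the toggles are on and the screens up set every stemmed silver blank from the wooden board upright on the firebrick inside, leaving the flat discs on the board, the flux jar, the brush and the scrap cup where they are.

Things in the scene. Friction and masses are not known exactly. Their poses are not given: they have to be found in the camera images.
- switchbox: Black box fixed to the bench, 100 (its x) x 190 (its y) x 50 mm high, origin at the centre of its underside, yaw within 0.25 rad of the bench's. Two black toggles stand on its top in a row along its y, between upright guard plates at y = +-93 mm (4 mm thick, tops 88 mm above the bench). Each toggle stands off or on by chance at the start; no lamp tells which.
- fan_pivot (a point): Pivot of the fume extractor's toggle, on the box's top face (50 mm up) at the box's y = +38 mm; does not move. The toggle, an 8 mm rod with a 13 mm ball at its end (ball centre 38 mm from the pivot), swings in the box's x-z plane and snaps over centre. OFF: leans 0.5 rad to the box's -x (robot's side), ball centre 18 mm to -x and 33 mm above the pivot; ON: the same to +x.
- pump_pivot (a point): Pivot of the air pump's toggle, the same in every way, at the box's y = -38 mm. Feeling either toggle: a fingertip lowered gently where its ball would stand meets the ball 40 mm above the pivot (pressing down only holds it against its stop) or finds nothing. Flipping takes about 2 N sideways near the ball.
- hearth: Fixed hearth on the bench: steel pan 130 x 130 x 8 mm, origin at the centre of its underside; on it a firebrick slab 112 x 112 mm with its top 35 mm above the bench. Its x points away from the robot (yaw within 0.25 rad). A fixed lip, 46 mm high above the bench, 4 mm thick, 122 mm wide, stands at x = -61 mm (the robot's side). Screens are hinged at the other three sides.
- brick_top (a point): Centre of the firebrick's top face, 35 mm above the bench; axes as the hearth's.
- screen_far (a joint): Angle of the far screen (rad): 0 lying flat outwards, 1.571 standing upright (end stop); starts at 0.5 to 0.9. Steel sheet 3 mm thick, 108 mm wide, reaching 75 mm from its hinge to its free edge. The hinge lies along the hearth's y at x = +62 mm, 10 mm above the bench. Stiff hinge, stays where it is left; about 3 N raises it, say with a fingertip outside the free edge, following it up and in.
- screen_left (a joint): The same for the left screen: hinge along the hearth's x at y = +62 mm, folds down towards +y.
- screen_right (a joint): The same for the right screen: hinge along the hearth's x at y = -62 mm, folds down towards -y.
- screen_far_edge (a point): Middle of the far screen's free edge, 75 mm from the hinge.
- screen_left_edge (a point): Middle of the left screen's free edge.
- screen_right_edge (a point): Middle of the right screen's free edge.
- board: Fixed wooden board, 140 (x) x 170 (y) x 12 mm, origin at the centre of its underside; the blanks and the flat discs lie on it.
- blank0: Silver blank: round foot 32 mm across and 6 mm thick with a central upright stem 11 mm across, 26 mm high in all, about 50 g; origin at the centre of the foot's underside, z along the stem. Stands on the board at the start. Two to four blanks are present.
- blank1: Another blank, the same as blank0; may be absent.
- blank2: Another blank, the same as blank0; may be absent.
- blank3: Another blank, the same as blank0; may be absent.
- disc0: Flat silver disc without a stem, 22 mm across, 4 mm thick, lying between the blanks; stays there (origin: centre of its underside).
- disc1: Another flat disc, the same.
- flux: Flux jar, 48 mm across, 75 mm high; stays there.
- brush: Brush lying on the bench; stays there.
- scrapcup: Steel cup with scrap, 64 mm across, 50 mm high; stays there.

How it is judged:
On the way, in this order (a step that is already met when the one before it is completed fails the run):
1. the extractor's toggle is touched with the fingers (contact force between the fingers and fan above 0.3 N), for 0.04 s.
2. the air pump's toggle is touched with the fingers (contact force between the fingers and pump above 0.3 N), for 0.04 s.
3. both toggles are on and all three screens upright (value of joint each of fan, pump above 0.3 rad and value of joint each of screen_far, screen_left, screen_right above 1.47 rad), for 0.2 s.
At the end, for the whole second after the job is handed in: Both toggles are on; each screen is within 0.1 rad (6 degrees) of upright; every blank present stands upright (within 0.15 rad) at rest with its foot on the firebrick's top (within 4 mm in height) and its centre above the slab (all of step 3 and x of blank0 in the frame of brick_top between -0.056 and 0.056 m and y of blank0 in the frame of brick_top between -0.056 and 0.056 m and z of blank0 in the frame of brick_top between -0.004 and 0.004 m and angle between each of blank0, blank1, blank2, blank3's own z axis and vertical below 0.15 rad and linear speed of each of blank0, blank1, blank2, blank3 below 0.02 m/s and x of blank1 in the frame of brick_top between -0.056 and 0.056 m and y of blank1 in the frame of brick_top between -0.056 and 0.056 m and z of blank1 in the frame of brick_top between -0.004 and 0.004 m and x of blank2 in the frame of brick_top between -0.056 and 0.056 m and y of blank2 in the frame of brick_top between -0.056 and 0.056 m and z of blank2 in the frame of brick_top between -0.004 and 0.004 m and x of blank3 in the frame of brick_top between -0.056 and 0.056 m and y of blank3 in the frame of brick_top between -0.056 and 0.056 m and z of blank3 in the frame of brick_top between -0.004 and 0.004 m); the robot touches nothing.
It fails at once if the fume extractor's toggle, found on, is switched off (value of joint fan below -0.25 rad and distance of fan_knob from where it was at the start of the episode above 0.025 m).
It fails at once if the air pump's toggle, found on, is switched off (value of joint pump below -0.25 rad and distance of pump_knob from where it was at the start of the episode above 0.025 m).
It fails at once if a blank is set on the brick while a toggle is off or a screen still down (((x of blank0 in the frame of brick_top between -0.056 and 0.056 m and y of blank0 in the frame of brick_top between -0.056 and 0.056 m and z of blank0 in the frame of brick_top between -0.004 and 0.004 m and angle between blank0's own z axis and vertical below 0.15 rad and linear speed of blank0 below 0.02 m/s) or (x of blank1 in the frame of brick_top between -0.056 and 0.056 m and y of blank1 in the frame of brick_top between -0.056 and 0.056 m and z of blank1 in the frame of brick_top between -0.004 and 0.004 m and angle between blank1's own z axis and vertical below 0.15 rad and linear speed of blank1 below 0.02 m/s) or (x of blank2 in the frame of brick_top between -0.056 and 0.056 m and y of blank2 in the frame of brick_top between -0.056 and 0.056 m and z of blank2 in the frame of brick_top between -0.004 and 0.004 m and angle between blank2's own z axis and vertical below 0.15 rad and linear speed of blank2 below 0.02 m/s) or (x of blank3 in the frame of brick_top between -0.056 and 0.056 m and y of blank3 in the frame of brick_top between -0.056 and 0.056 m and z of blank3 in the frame of brick_top between -0.004 and 0.004 m and angle between blank3's own z axis and vertical below 0.15 rad and linear speed of blank3 below 0.02 m/s)) and (not (value of joint fan above 0.3 rad) or not (value of joint pump above 0.3 rad) or value of joint any of screen_far, screen_left, screen_right below 1 rad)).
It fails at once if a flat disc, the flux jar, the brush or the scrap cup is moved over 3 cm (distance of any of disc0, disc1, flux, brush, scrapcup from where it was at the start of the episode above 0.03 m).
Of blank0, blank1, blank2, blank3 only 2 to 4 are there at a start; the rules pass over those that are not, and their reading is None.
At some moment in a run one of blank0, blank1, blank2, blank3 may be knocked a few centimetres aside while the robot is not near it.
It also fails if it takes over 210 s, if anything falls off the work surface, if the arm or the gripper's body presses on something with over 40 N, if the wrist force passes 120 N, or if a joint passes its speed limit or range.

## Working session

There is one attempt and no reset: what is moved stays moved. The work goes in short steps, Python scripts to look and compute and a shell command to move; the robot and the scene stay as the last step left them, time stands still between calls to the robot, and variables do not carry over. Pictures are saved under pics/ and viewed, at most 14 in all, crops included, and the job is handed in when it is done.

```bash
mkdir -p pics; ls
cat > h.py <<'E'
import numpy as np,cv2
from workcell import *
def cap(n,f=None):
    ci=camera_info(n); im=capture(n)
    if f: cv2.imwrite('pics/'+f,im)
    return ci,im
def find(n,things,ci):
    for t in things:
        for d in spot_in(n,t)[:5]:
            p=np.array(ci['rotation'])@np.array(d['point'])+np.array(ci['origin'])
            print(n,t,round(d['confidence'],2),np.round(p*1000,0))
def proj(ci,P):
    K=np.array(ci['intrinsics']);p=np.array(ci['rotation']).T@(np.array(P)-np.array(ci['origin']));q=K@np.array([p[0],-p[1],-p[2]]);return q[:2]/q[2]
def unproj(ci,uv,z):
    K=np.array(ci['intrinsics']);r=np.linalg.inv(K)@np.array([uv[0],uv[1],1.]);d=np.array(ci['rotation'])@np.array([r[0],-r[1],-r[2]]);o=np.array(ci['origin']);return o+d*(z-o[2])/d[2]
E
python3 - <<'E'
from h import *
ci,im=cap('top','top0.png'); print({k:np.round(v,3).tolist() for k,v in ci.items() if not isinstance(v,str)})
find('top',['switchbox','fan_pivot','hearth','screen_far','screen_left','screen_right','board','blank0','disc0','flux','brush','scrapcup'],ci)
ci,im=cap('side','side0.png'); print({k:np.round(v,3).tolist() for k,v in ci.items() if not isinstance(v,str)})
find('side',['switchbox','hearth','screen_far','screen_left','screen_right','blank0'],ci)
print(read_state())
E
```

```text
pics
{'intrinsics': [[414.915, 0.0, 278.122], [0.0, 414.915, 202.643], [0.0, 0.0, 1.0]], 'origin': [0.292, 0.017, 1.036], 'rotation': [[0.031, 0.978, -0.208], [-1.0, 0.031, -0.003], [0.003, 0.208, 0.978]]}
top switchbox 0.72 [ 602. -244.   47.]
top fan_pivot 0.87 [ 608. -245.   46.]
top hearth 0.91 [523. 119.  34.]
top screen_far 0.78 [596. 108.  42.]
top screen_far 0.34 [ 600. -244.   49.]
top screen_left 0.81 [529. 220.  38.]
top screen_right 0.28 [ 441. -258.   12.]
top screen_right 0.2 [492.  38.  41.]
top board 0.78 [ 442. -256.   13.]
top blank0 0.73 [600. 110.  47.]
top blank0 0.59 [ 399. -214.   17.]
top blank0 0.44 [ 426. -315.   15.]
top blank0 0.41 [ 488. -302.   16.]
top disc0 0.61 [ 445. -251.   13.]
top disc0 0.49 [ 495. -244.   21.]
top flux 0.61 [369. 345.  76.]
top flux 0.42 [ 444. -251.   14.]
top brush 0.69 [462. 478.  15.]
top brush 0.52 [ 396. -213.   15.]
top scrapcup 0.85 [ 450. -441.   24.]
{'intrinsics': [[384.942, 0.0, 281.267], [0.0, 384.942, 211.425], [0.0, 0.0, 1.0]], 'origin': [-0.018, 0.762, 0.738], 'rotation': [[-0.825, 0.326, -0.462], [-0.565, -0.502,
[... 456 characters left out ...]
-2.00179344e-02]), 'dq': array([ 2.84042430e-04,  5.70681249e-05, -1.32647319e-04, -4.76034959e-04,
       -4.89610116e-05, -1.25310195e-03]), 'effort': array([ 6.12041822e-04, -4.15419424e+01, -2.34421706e+01, -1.46394768e-04,
        2.28312592e-04, -5.29455093e-07]), 'tcp_pos': array([ 0.18891523, -0.54307143,  0.30395363]), 'ee_rot': array([[ 9.44473066e-01,  3.28588842e-01,  3.64332717e-06],
       [ 3.28588841e-01, -9.44473061e-01, -1.04561890e-04],
       [-3.09168461e-05,  9.99530456e-05, -9.99999995e-01]]), 'contact_force': array([-0.24818615,  0.11785374,  0.81817964]), 'torque': array([-0.02141028, -0.02623847, -0.04170327]), 'gripper_force': 0.0, 'finger_gap': 0.9977632646891712}
```

View pics/top0.png

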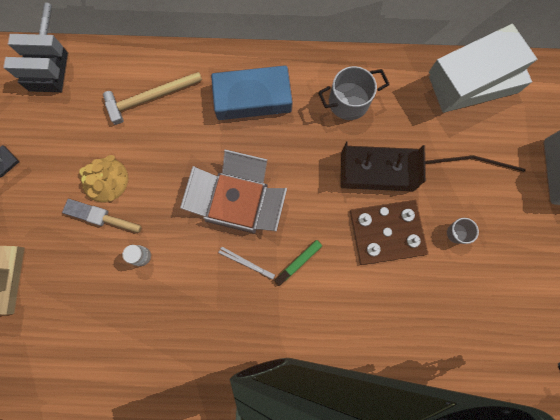

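View pics/side0.png

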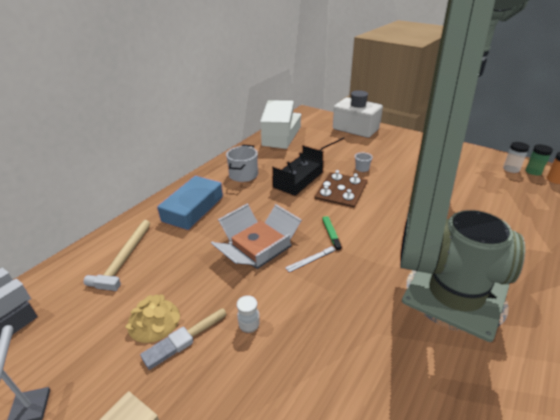

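Top view: hearth at (237,200) with three part-raised screens, switch box at (383,165) with toggles near (366,162) and (397,160), board at (388,232) with four blanks and two discs. The side view agrees. I'll enlarge both areas to measure their poses.

Run:
```python
import cv2,numpy as np
im=cv2.imread('pics/top0.png')
a=cv2.resize(im[130:280,330:430],None,fx=4,fy=4,interpolation=cv2.INTER_CUBIC)
b=cv2.resize(im[145:245,175:295],(400,333),interpolation=cv2.INTER_CUBIC)
c=np.zeros((600,800,3),np.uint8);c[:,:400]=a;c[:333,400:]=b
cv2.imwrite('pics/crop0.png',c)
```

```text
(no output)
```

View pics/crop0.png

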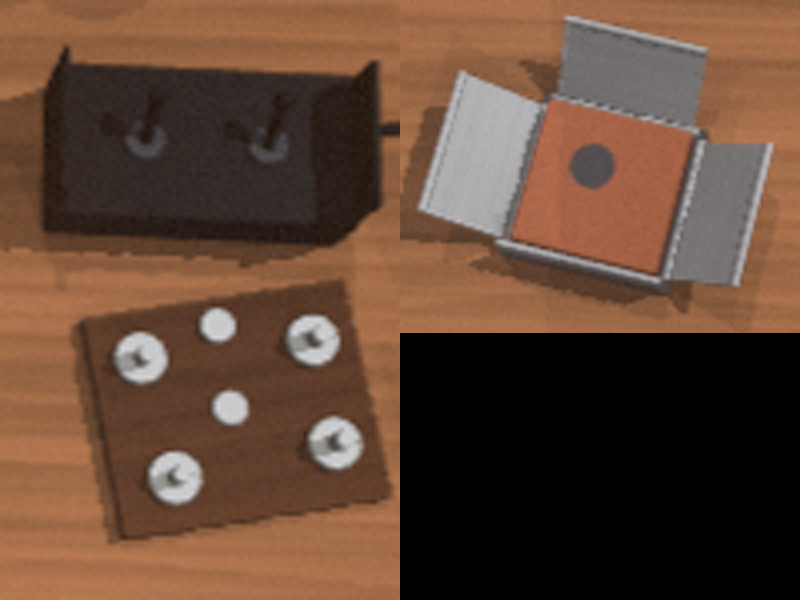

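Enlarged crop: the toggle rings are at about full-image (366.5,165.5) and (397,166.5). Both rods appear to lean away from the robot, so probably on, which touch will decide. The brick corners are clear. Next I'll compute the poses.

```bash
python3 - <<'E'
from h import *
ci=camera_info('top')
A=lambda u,v:(330+u/4,130+v/4); B=lambda u,v:(175+(u-400)*.3,145+v*.3)
f=lambda p,z:np.round(unproj(ci,p,z)*1000,1)
print('pivots',f(A(146,143),.05),f(A(268,147),.05))
c=[f(B(*q),.035) for q in [(553,97),(695,130),(660,275),(513,240)]];print('brick',c,np.mean(c,0))
for i,j in[(0,1),(3,2),(0,3),(1,2)]: print(np.degrees(np.arctan2(*(c[j]-c[i])[[1,0]])))
print('blanks',[f(A(*q),.018) for q in[(140,358),(313,340),(335,443),(175,478)]])
print('discs',[f(A(*q),.016) for q in[(217,325),(231,408)]])
# screen free edges: find angle by matching pixel
ctr=np.mean(c,0)/1000
E
cat > geo.py <<'E'
E
```

```text
pivots [ 602.9 -195.7   50. ] [ 602.8 -271.3   50. ]
brick [array([574.1, 165.9,  35. ]), array([551.9,  58.3,  35. ]), array([441.8,  79.7,  35. ]), array([464.3, 188.7,  35. ])] [508.025 123.15   35.   ]
-101.65767124311756
-101.66329403486388
168.26922466771262
169.00063786508412
blanks [array([ 473.3, -197. ,   18. ]), array([ 488.1, -305.2,   18. ]), array([ 424. , -316.5,   18. ]), array([ 399.3, -217.6,   18. ])]
discs [array([ 496.1, -246. ,   16. ]), array([ 444. , -253.5,   16. ])]
```

```bash
python3 -m inch '[[1,[3.2,2.6,0],[0,0,-0.11]],[1,[3.2,2.6,0],[0,0,-0.11]],[1,[3.2,2.6,0],[0,0,-0.115]],[1,[3.2,2.6,0],[0,0,0]],[1,[3.2,2.6,0],[0,0,0]],[1,[3.2,2.6,0],[0,0,0]],[1,[3.2,2.6,0],[0,0,0]],[1,[3.2,2.6,0],[0,0,0]],[1,[3.2,2.6,0],[0,0,0]],[1,[3.2,2.6,0],[0,0,0]],[1,[3.2,2.6,0],[0,0,0]],[1,[3.2,2.6,0],[0,0,0]]]' 30
```

```text
t: 2.0
tcp_pos: [0.5734, -0.2303, 0.3041]
ee_rot: [[1.0, 0.003, 0.0], [0.003, -1.0, -0.0], [0.0, 0.0, -1.0]]
contact_force: [1.1, 0.1, 0.0]
finger_gap: -0.002
gripper_force: 0.0
```

```bash
python3 -m inch '[[1,[3.2,2.0,-2],[0,0,0]],[1,[1.7,0.8,-3],[0,0,0]],[1,[0,0,-3],[0,0,0]],[1,[0,0,0],[0,0,0]],[1,[0,0,0],[0,0,0]]]'
```

```text
t: 2.42
tcp_pos: [0.6196, -0.204, 0.2229]
ee_rot: [[1.0, 0.004, -0.004], [0.004, -1.0, 0.001], [-0.004, -0.001, -1.0]]
contact_force: [-0.4, -0.5, 0.0]
finger_gap: 0.001
gripper_force: 0.0
```

```bash
python3 -m inch '[[1,[0.2,0.8,-2.5],[0,0,0]],[1,[0,0,-2],[0,0,0]],[1,[0,0,-1],[0,0,0]],[1,[0,0,-0.2],[0,0,0]],[1,[0,0,-0.2],[0,0,0]],[1,[0,0,-0.2],[0,0,0]],[1,[0,0,0],[0,0,0]]]'; python3 -m inch '[[1,[0,0,-0.2],[0,0,0]],[1,[0,0,0],[0,0,0]]]';python3 -m inch '[[1,[0,0,-0.2],[0,0,0]],[1,[0,0,0],[0,0,0]]]'
```

```text
t: 3.0
tcp_pos: [0.6227, -0.1969, 0.1648]
ee_rot: [[1.0, 0.003, 0.002], [0.003, -1.0, -0.001], [0.002, 0.001, -1.0]]
contact_force: [-0.0, 0.9, 0.3]
finger_gap: 0.0
gripper_force: 0.0
t: 3.17
tcp_pos: [0.6228, -0.1967, 0.1622]
ee_rot: [[1.0, 0.003, 0.002], [0.003, -1.0, -0.001], [0.002, 0.001, -1.0]]
contact_force: [-0.1, 0.1, 1.6]
finger_gap: -0.001
gripper_force: 1.0
t: 3.33
tcp_pos: [0.6229, -0.1967, 0.1619]
ee_rot: [[1.0, 0.003, 0.003], [0.003, -1.0, -0.001], [0.003, 0.001, -1.0]]
contact_force: [-1.7, -0.2, 8.7]
finger_gap: -0.0
gripper_force: 4.5
```

Contact with 8.7 N exactly at the ON height, so the extractor is on. Next is the pump, at its ON position.

```bash
python3 -m inch '[[1,[0,0,2],[0,0,0]],[1,[0,-2.5,1],[0,0,0]],[1,[0,-2.5,0],[0,0,0]],[1,[0,-2.5,0],[0,0,0]],[1,[0,0,-1],[0,0,0]],[1,[0,0,-1.6],[0,0,0]],[1,[0,0,0],[0,0,0]],[1,[0,0,-0.2],[0,0,0]],[1,[0,0,0],[0,0,0]]]'; python3 -m inch '[[1,[0,0,-0.2],[0,0,0]],[1,[0,0,0],[0,0,0]]]'
```

```text
t: 4.08
tcp_pos: [0.6225, -0.2716, 0.1622]
ee_rot: [[1.0, 0.004, 0.001], [0.004, -1.0, -0.002], [0.001, 0.002, -1.0]]
contact_force: [0.7, -1.4, 2.8]
finger_gap: -0.002
gripper_force: 1.3
t: 4.25
tcp_pos: [0.6226, -0.2717, 0.1619]
ee_rot: [[1.0, 0.004, 0.002], [0.004, -1.0, -0.002], [0.002, 0.002, -1.0]]
contact_force: [-2.6, -1.6, 10.1]
finger_gap: -0.0
gripper_force: 5.0
```

Pump is on too (10 N at the ON height). Now I'll work out the screen angles and the pushing points.

```bash
python3 -m inch '[[1,[0,0,3],[0,0,0]],[1,[0,0,4],[0,0,0]],[1,[0,0,4],[0,0,0]]]'
cat >> h.py <<'E'
yaw=-0.203;C=np.array([.508,.123,0]);R=np.array([[np.cos(yaw),-np.sin(yaw),0],[np.sin(yaw),np.cos(yaw),0],[0,0,1]])
W=lambda x,y,z:C+R@np.array([x,y,z])
DIR=dict(far=np.array([1,0]),left=np.array([0,1]),right=np.array([0,-1]))
def edge(s,th): d=DIR[s]*(.062+.075*np.cos(th));return W(d[0],d[1],.01+.075*np.sin(th))
E
python3 - <<'E'
from h import *
ci=camera_info('top');B=lambda u,v:np.array((175+(u-400)*.3,145+v*.3))
for s,p in dict(left=(442,141),far=(636,33),right=(755,214)).items():
    ths=np.arange(.3,1.5,.01);e=[np.linalg.norm(proj(ci,edge(s,t))-B(*p)) for t in ths];i=np.argmin(e);t=ths[i]
    print(s,'th',t,'err px',e[i],'edge',np.round(edge(s,t)*1000))
    d=DIR[s]
    # tool axis position: finger half 0.0145 (y) or .011(x) beyond edge
    h=.011 if s=='far' else .0145
    for k,tt in [('start+15mm',None)]+[(f'{x:.2f}',x) for x in np.linspace(t,1.571,7)]:
        g=.02 if tt is None else 0
        x=t if tt is None else tt
        r=.062+.075*np.cos(x)+h+g; w=W(d[0]*r,d[1]*r,.01+.075*np.sin(x)-.02+.073)
        print(k,np.round(w*1000))
E
```

```text
t: 4.5
tcp_pos: [0.6215, -0.2703, 0.2691]
ee_rot: [[1.0, 0.004, -0.004], [0.004, -1.0, 0.002], [-0.004, -0.002, -1.0]]
contact_force: [1.3, -0.5, 1.2]
finger_gap: 0.001
gripper_force: 0.0
left th 0.6600000000000004 err px 0.06884908588846414 edge [532. 242.  56.]
start+15mm [539. 276. 109.]
0.66 [535. 256. 109.]
0.81 [534. 248. 117.]
0.96 [532. 240. 125.]
1.12 [530. 230. 130.]
1.27 [528. 220. 135.]
1.42 [526. 209. 137.]
1.57 [523. 198. 138.]
far th 0.9000000000000006 err px 0.8348481336171742 edge [614. 101.  69.]
start+15mm [645.  95. 122.]
0.90 [625.  99. 122.]
1.01 [618. 100. 127.]
1.12 [611. 102. 131.]
1.24 [604. 103. 134.]
1.35 [596. 105. 136.]
1.46 [588. 107. 138.]
1.57 [579. 108. 138.]
right th 0.8000000000000005 err px 0.5760896220582945 edge [485.  11.  64.]
start+15mm [478. -23. 117.]
0.80 [482.  -3. 117.]
0.93 [484.   4. 123.]
1.06 [485.  12. 128.]
1.19 [487.  20. 133.]
1.31 [489.  29. 136.]
1.44 [491.  39. 137.]
1.57 [493.  48. 138.]
```

```bash
python3 -m inch '[[1,[-2.05,3.4,0],[0,0,-0.1]],[1,[-2.05,3.4,0],[0,0,-0.1]],[1,[-2.05,3.4,0],[0,0,0]],[1,[-2.05,3.4,0],[0,0,0]],[1,[-2.05,3.4,0],[0,0,0]],[1,[-2.05,3.4,0],[0,0,0]],[1,[-2.05,3.4,0],[0,0,0]],[1,[0,0,-3.5],[0,0,0]],[1,[0,0,-3.5],[0,0,0]],[1,[0,0,-3.5],[0,0,0]],[1,[0,0,-3.5],[0,0,0]],[1,[0,0,0],[0,0,0]]]'; python3 -m inch '[[1,[0,0,0],[0,0,0]],[1,[0,0,0],[0,0,0]]]'
```

```text
t: 5.5
tcp_pos: [0.4743, -0.0324, 0.1242]
ee_rot: [[0.981, -0.195, -0.014], [-0.195, -0.981, 0.001], [-0.014, 0.001, -1.0]]
contact_force: [-0.7, 0.4, -0.7]
finger_gap: -0.002
gripper_force: 0.0
t: 5.67
tcp_pos: [0.4797, -0.0333, 0.1308]
ee_rot: [[0.981, -0.195, 0.002], [-0.195, -0.981, -0.0], [0.002, -0.0, -1.0]]
contact_force: [0.2, 0.0, 1.0]
finger_gap: 0.002
gripper_force: 0.0
```

```bash
python3 -m inch '[[1,[0,0,-1.6],[0,0,0]],[1,[0.2,1.5,0],[0,0,0]],[1,[0.2,1.2,0],[0,0,0]],[1,[0.1,0.8,0.5],[0,0,0]],[1,[0.2,0.8,0.5],[0,0,0]],[1,[0.2,0.8,0.5],[0,0,0]],[1,[0.2,0.8,0.3],[0,0,0]],[1,[0.2,0.8,0.3],[0,0,0]],[1,[0.2,0.8,0.1],[0,0,0]],[1,[0,0,0],[0,0,0]]]'; python3 -m inch '[[1,[0.1,0.4,0],[0,0,0]],[1,[0,0,0],[0,0,0]]]'; python3 -m inch '[[1,[0.1,0.3,0],[0,0,0]],[1,[0,0,0],[0,0,0]]]'
```

```text
t: 6.5
tcp_pos: [0.4948, 0.043, 0.1365]
ee_rot: [[0.981, -0.195, 0.003], [-0.195, -0.981, 0.001], [0.003, -0.001, -1.0]]
contact_force: [0.1, -0.6, 0.1]
finger_gap: 0.003
gripper_force: 0.0
t: 6.67
tcp_pos: [0.4949, 0.0462, 0.1353]
ee_rot: [[0.981, -0.195, -0.0], [-0.195, -0.981, 0.0], [-0.0, -0.0, -1.0]]
contact_force: [0.1, -0.3, -0.1]
finger_gap: -0.0
gripper_force: 0.0
t: 6.83
tcp_pos: [0.4955, 0.0489, 0.135]
ee_rot: [[0.981, -0.196, -0.001], [-0.196, -0.981, 0.0], [-0.001, 0.0, -1.0]]
contact_force: [-0.5, -0.7, -0.6]
finger_gap: -0.001
gripper_force: 0.2
```

```bash
for i in 1; do python3 -m inch '[[1,[0,0.2,0],[0,0,0]],[1,[0,0,0],[0,0,0]]]'; python3 -m inch '[[1,[0.1,0.2,0],[0,0,0]],[1,[0,0,0],[0,0,0]]]';  done
python3 - <<'E'
from h import *
ci,im=cap('top');s,im2=cap('side')
c=np.hstack([cv2.resize(im[130:280,160:300],(400,428)),cv2.resize(im2[190:290,200:320],(400,428))]);cv2.imwrite('pics/r1.png',c)
E
```

```text
t: 7.0
tcp_pos: [0.4958, 0.0507, 0.1352]
ee_rot: [[0.981, -0.196, -0.0], [-0.196, -0.981, -0.0], [-0.0, 0.0, -1.0]]
contact_force: [-0.3, -1.1, -0.0]
finger_gap: -0.001
gripper_force: 0.4
t: 7.17
tcp_pos: [0.4962, 0.052, 0.1352]
ee_rot: [[0.981, -0.195, -0.002], [-0.195, -0.981, -0.002], [-0.002, 0.002, -1.0]]
contact_force: [-1.1, -5.3, 0.5]
finger_gap: -0.001
gripper_force: 2.8
```

View pics/r1.png

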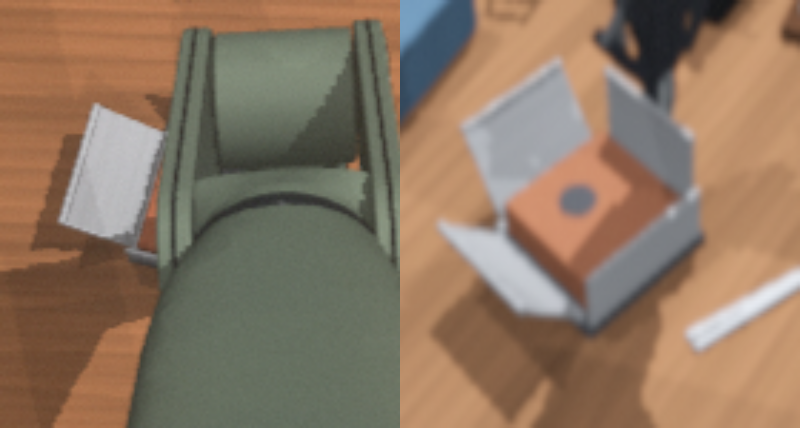

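The picture shows the right screen standing about upright, seen edge-on at (650,120) in the right pane. One more nudge will confirm the stop.

```bash
python3 -m inch '[[1,[0,0.2,0],[0,0,0]],[1,[0,0,0],[0,0,0]]]';python3 -m inch '[[1,[0,0.2,0],[0,0,0]],[1,[0,0,0],[0,0,0]]]'
```

```text
t: 7.43
tcp_pos: [0.4962, 0.0524, 0.1352]
ee_rot: [[0.981, -0.193, -0.002], [-0.193, -0.981, -0.005], [-0.001, 0.005, -1.0]]
contact_force: [-1.2, -13.1, 1.0]
finger_gap: 0.002
gripper_force: 6.6
t: 7.6
tcp_pos: [0.4962, 0.0529, 0.1352]
ee_rot: [[0.981, -0.192, -0.002], [-0.192, -0.981, -0.008], [-0.0, 0.009, -1.0]]
contact_force: [-0.1, -21.6, 0.9]
finger_gap: 0.002
gripper_force: 10.4
```

```bash
python3 -m inch '[[1,[-0.3,-1.5,0],[0,0,0]],[1,[0,-1,3.5],[0,0,0]],[1,[0,0,4],[0,0,0]],[1,[3.5,1.8,0],[0,0,0]],[1,[3.5,1.8,0],[0,0,0]],[1,[3.5,1.8,0],[0,0,0]],[1,[3.5,1.5,0],[0,0,0]],[1,[1.5,0.7,0],[0,0,0]],[1,[0,0,-3.5],[0,0,0]],[1,[0,0,-3.5],[0,0,0]],[1,[0,0,-1.5],[0,0,0]],[1,[0,0,0],[0,0,0]]]';  python3 -m inch '[[1,[0,0,0],[0,0,0]]]'
```

```text
t: 8.6
tcp_pos: [0.6463, 0.1077, 0.1204]
ee_rot: [[0.981, -0.196, -0.01], [-0.196, -0.981, -0.001], [-0.009, 0.003, -1.0]]
contact_force: [-1.0, 0.3, -0.9]
finger_gap: 0.001
gripper_force: 0.0
t: 8.68
tcp_pos: [0.6486, 0.1079, 0.1247]
ee_rot: [[0.981, -0.196, -0.002], [-0.196, -0.981, 0.0], [-0.002, 0.0, -1.0]]
contact_force: [0.2, -0.5, 0.7]
finger_gap: 0.001
gripper_force: 0.0
```

```bash
python3 -m inch '[[1,[-0.5,-0.8,-0.4],[0,0,0]],[1,[-1.2,0,0],[0,0,0]],[1,[-0.8,0.1,0.3],[0,0,0]],[1,[-0.8,0.2,0.4],[0,0,0]],[1,[-0.8,0.2,0.3],[0,0,0]],[1,[-0.8,0.1,0.3],[0,0,0]],[1,[-0.8,0.2,0.2],[0,0,0]],[1,[-0.6,0.1,0],[0,0,0]],[1,[0,0,0],[0,0,0]]]'; python3 -m inch '[[1,[-0.3,0.1,0],[0,0,0]],[1,[0,0,0],[0,0,0]]]'; python3 -m inch '[[1,[-0.3,0,0],[0,0,0]],[1,[0,0,0],[0,0,0]]]'; python3 -m inch '[[1,[-0.2,0,0],[0,0,0]],[1,[0,0,0],[0,0,0]]]'
```

```text
t: 9.43
tcp_pos: [0.5838, 0.109, 0.1365]
ee_rot: [[0.981, -0.195, -0.002], [-0.195, -0.981, -0.0], [-0.002, 0.0, -1.0]]
contact_force: [0.7, -0.5, -0.5]
finger_gap: 0.001
gripper_force: 0.0
t: 9.6
tcp_pos: [0.582, 0.1097, 0.136]
ee_rot: [[0.981, -0.195, -0.002], [-0.195, -0.981, -0.0], [-0.002, 0.001, -1.0]]
contact_force: [0.6, 0.2, 0.8]
finger_gap: -0.001
gripper_force: 0.3
t: 9.77
tcp_pos: [0.5814, 0.1097, 0.136]
ee_rot: [[0.981, -0.195, 0.004], [-0.195, -0.981, 0.0], [0.004, -0.001, -1.0]]
contact_force: [6.8, -0.9, -2.7]
finger_gap: -0.002
gripper_force: 3.1
t: 9.93
tcp_pos: [0.5811, 0.1097, 0.1362]
ee_rot: [[0.981, -0.195, 0.009], [-0.195, -0.981, 0.0], [0.008, -0.002, -1.0]]
contact_force: [10.8, -0.8, -6.5]
finger_gap: 0.002
gripper_force: 5.1
```

```bash
python3 -m inch '[[1,[1.8,-0.3,0],[0,0,0]],[1,[0.5,0,3.5],[0,0,0]],[1,[0,0,4],[0,0,0]],[1,[-1.1,3.5,0],[0,0,0]],[1,[-1.1,3.5,0],[0,0,0]],[1,[-1.1,3.5,0],[0,0,0]],[1,[-1.1,3.5,0],[0,0,0]],[1,[-1.3,3.8,0],[0,0,0]],[1,[-0.2,0,-3.5],[0,0,0]],[1,[0,0,-3.5],[0,0,0]],[1,[0,0,-3],[0,0,0]],[1,[0,0,0],[0,0,0]]]';  python3 -m inch '[[1,[0,0,0],[0,0,0]]]'
```

```text
t: 10.93
tcp_pos: [0.5374, 0.2832, 0.1048]
ee_rot: [[0.981, -0.195, -0.014], [-0.195, -0.981, -0.007], [-0.012, 0.009, -1.0]]
contact_force: [-1.4, -0.7, -0.8]
finger_gap: 0.002
gripper_force: 0.0
t: 11.02
tcp_pos: [0.5406, 0.2842, 0.1097]
ee_rot: [[0.981, -0.196, -0.005], [-0.196, -0.981, -0.002], [-0.004, 0.003, -1.0]]
contact_force: [0.6, -0.8, 1.7]
finger_gap: 0.003
gripper_force: 0.0
```

```bash
python3 -m inch '[[1,[-0.4,-2,-0.2],[0,0,0]],[1,[-0.2,-1,0],[0,0,0]],[1,[-0.2,-0.8,0.6],[0,0,0]],[1,[-0.2,-0.8,0.6],[0,0,0]],[1,[-0.1,-0.8,0.5],[0,0,0]],[1,[-0.2,-0.8,0.5],[0,0,0]],[1,[-0.2,-0.8,0.4],[0,0,0]],[1,[-0.1,-0.8,0.2],[0,0,0]],[1,[-0.2,-0.8,0.1],[0,0,0]],[1,[0,0,0],[0,0,0]]]'; python3 -m inch '[[1,[-0.1,-0.4,0],[0,0,0]],[1,[0,0,0],[0,0,0]]]'; python3 -m inch '[[1,[0,-0.3,0],[0,0,0]],[1,[0,0,0],[0,0,0]]]'; python3 -m inch '[[1,[0,-0.2,0],[0,0,0]],[1,[0,0,0],[0,0,0]]]'
```

```text
t: 11.85
tcp_pos: [0.5252, 0.2018, 0.1392]
ee_rot: [[0.98, -0.201, 0.005], [-0.201, -0.979, 0.011], [0.003, -0.012, -1.0]]
contact_force: [2.1, 19.6, -3.2]
finger_gap: 0.001
gripper_force: 9.5
t: 12.02
tcp_pos: [0.5251, 0.2011, 0.1393]
ee_rot: [[0.979, -0.202, 0.008], [-0.202, -0.979, 0.016], [0.004, -0.018, -1.0]]
contact_force: [2.7, 30.5, -5.9]
finger_gap: -0.001
gripper_force: 15.0
t: 12.18
tcp_pos: [0.5252, 0.2005, 0.1394]
ee_rot: [[0.979, -0.204, 0.008], [-0.204, -0.979, 0.021], [0.004, -0.022, -1.0]]
contact_force: [1.1, 39.6, -6.5]
finger_gap: 0.005
gripper_force: 19.3
t: 12.35
tcp_pos: [0.5252, 0.2002, 0.1394]
ee_rot: [[0.979, -0.204, 0.008], [-0.205, -0.979, 0.024], [0.003, -0.025, -1.0]]
contact_force: [1.0, 46.1, -8.4]
finger_gap: -0.001
gripper_force: 22.2
```

All three screens are at their stops. The two side contacts put the hearth centre about 4 mm further along its +y. Retreat, move over the board, and check.

```bash
python3 -m inch '[[1,[0.4,2.4,0],[0,0,0]],[1,[0,0.5,3.5],[0,0,0]],[1,[0,0,4],[0,0,0]],[1,[0,0,4],[0,0,0]],[1,[0,0,4],[0,0,0]],[1,[-0.7,-4,0],[0,0,0]],[1,[-0.7,-4,0],[0,0,0]],[1,[-0.7,-4,0],[0,0,0]],[1,[-0.7,-4,0],[0,0,0]],[1,[-0.7,-4,0],[0,0,0]],[1,[-0.7,-4,0],[0,0,0]],[1,[-0.7,-4,0],[0,0,0]]]';  python3 -m inch '[[0.5,[-0.7,-4,0],[0,0,0]],[0.5,[-0.7,-4,0],[0,0,0]],[0.5,[-0.7,-4,0],[0,0,0]],[0.5,[-0.7,-4,0],[0,0,0]],[0.5,[-0.7,-4,0],[0,0,0]],[0.5,[0,0,0],[0,0,0]],[0.5,[0,0,0],[0,0,0]]]'
cat >> h.py <<'E'
C=np.array([.5088,.1269,0])
E
python3 - <<'E'
from h import *
ci,im=cap('top')
wi,w=cap('wrist'); print(wi['intrinsics'],wi['origin'],np.round(wi['rotation'],3))
find('wrist',['blank0','disc0'],wi)
find('top',['blank0'],ci)
c=np.hstack([cv2.resize(im[130:250,160:300],(360,309)),cv2.resize(w,(412,309))]);cv2.imwrite('pics/r2.png',c);cv2.imwrite('pics/w0.png',w)
for s in ['far','left','right']: print(s,np.round(proj(ci,edge(s,1.571))))
E
```

```text
t: 13.35
tcp_pos: [0.4759, -0.0637, 0.293]
ee_rot: [[0.981, -0.196, -0.002], [-0.196, -0.981, -0.0], [-0.002, 0.001, -1.0]]
contact_force: [0.6, -0.5, -0.4]
finger_gap: 0.001
gripper_force: 0.0
t: 13.93
tcp_pos: [0.4411, -0.2633, 0.2927]
ee_rot: [[0.98, -0.2, -0.003], [-0.2, -0.98, 0.001], [-0.003, -0.001, -1.0]]
contact_force: [-0.0, 0.6, -0.3]
finger_gap: 0.501
gripper_force: 0.0
[[325.1922621    0.         279.32699454]
 [  0.         325.1922621  211.56474297]
 [  0.           0.           1.        ]] [ 0.51817669 -0.27835328  0.36220844] [[-0.199  0.933  0.3  ]
 [-0.98  -0.189 -0.062]
 [-0.001 -0.306  0.952]]
wrist blank0 0.95 [ 407. -219.   19.]
wrist blank0 0.95 [ 494. -304.   23.]
wrist blank0 0.94 [ 427. -315.   14.]
wrist blank0 0.76 [ 498. -211.   18.]
wrist blank0 0.24 [ 601. -224.   46.]
wrist disc0 0.83 [ 447. -253.   17.]
wrist disc0 0.6 [ 497. -249.   17.]
wrist disc0 0.42 [498.  67.  51.]
top blank0 0.64 [ 427. -312.   18.]
top blank0 0.52 [508. 127.  34.]
far [240. 171.]
left [208. 190.]
right [259. 201.]
```

View pics/r2.png

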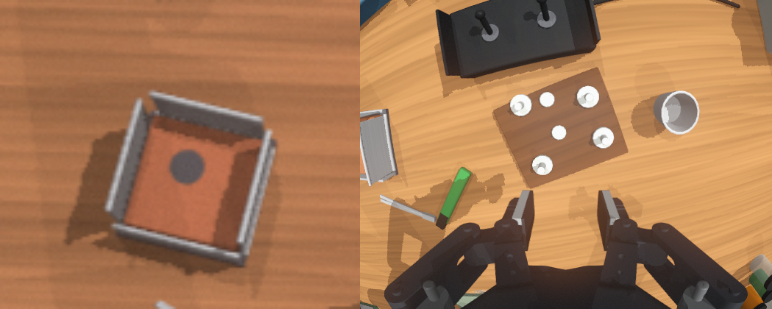

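All three screens stand upright (left pane). In the wrist view (right pane) the four blanks are at (520,104), (588,97), (603,137) and (542,165), and the blank at (520,104) has been shifted. I'll measure the foot centres with bright-blob fits in the fisheye picture.

```bash
cat >> h.py <<'E'
def unw(wi,uv,z):
    K=np.array(wi['intrinsics']);a=(np.array(uv)-K[:2,2])/K[0,0];r=np.hypot(*a);s=np.sin(r)/max(r,1e-9)
    d=np.array(wi['rotation'])@np.array([a[0]*s,-a[1]*s,-np.cos(r)]);o=np.array(wi['origin']);return o+d*(z-o[2])/d[2]
def blobs(wi,w,z=.018,lo=60,hi=3000,box=None):
    hsv=cv2.cvtColor(w,cv2.COLOR_BGR2HSV);m=((hsv[...,1]<70)&(hsv[...,2]>130)).astype(np.uint8)
    n,l,st,ce=cv2.connectedComponentsWithStats(m)
    for i in range(1,n):
        if lo<st[i,4]<hi:
            cs,_=cv2.findContours((l==i).astype(np.uint8),cv2.RETR_EXTERNAL,cv2.CHAIN_APPROX_NONE)
            (c,r)=cv2.minEnclosingCircle(cs[0]);el=cv2.fitEllipse(cv2.convexHull(cs[0]));p=unw(wi,el[0],z)
            if box is None or (box[0]<p[0]<box[1] and box[2]<p[1]<box[3]): print(st[i,4],np.round(el[0],1),np.round(el[1],1),np.round(p*1000,1))
E
python3 - <<'E'
from h import *
wi=camera_info('wrist');w=cv2.imread('pics/w0.png');blobs(wi,w,box=(.35,.56,-.4,-.15))
E
```

```text
729 [309.3 131.2] [30.2 30.5] [ 492.6 -302.9   18. ]
349 [253.7 134.9] [20.4 21.3] [ 500.  -244.5   18. ]
709 [218.3 142.4] [29.5 30. ] [ 500.3 -205.6   18. ]
327 [269.9 179.8] [20.  20.3] [ 448.8 -251.6   18. ]
675 [330.2 186.7] [28.6 29.6] [ 428.7 -314.8   18. ]
614 [247.6 223.8] [27.5 27.9] [ 404.1 -216.5   18. ]Traceback (most recent call last):
  File "<stdin>", line 2, in <module>
  File "h.py", line 30, in blobs
    (c,r)=cv2.minEnclosingCircle(cs[0]);el=cv2.fitEllipse(cv2.convexHull(cs[0]));p=unw(wi,el[0],z)
                                           ~~~~~~~~~~~~~~^^^^^^^^^^^^^^^^^^^^^^^
cv2.error: OpenCV(4.12.0) /io/opencv/modules/imgproc/src/shapedescr.cpp:361: error: (-201:Incorrect size of input array) There should be at least 5 points to fit the ellipse in function 'fitEllipseNoDirect'
```

```bash
python3 -m inch '[[0.7,[-2,2.3,-3],[0,0,0]],[0.7,[-1.9,2.3,-3.5],[0,0,0]],[0.7,[0,0,-4],[0,0,0]],[0.7,[0,0,-4],[0,0,0]],[0.7,[0,0,0],[0,0,0]],[0.7,[0,0,0],[0,0,0]]]'; python3 -m inch '[[0.7,[0,0,0],[0,0,0]]]'
python3 - <<'E'
from h import *
wi,w=cap('wrist','w1.png');find('wrist',['blank0'],wi)
E
```

```text
t: 14.68
tcp_pos: [0.4057, -0.2169, 0.1519]
ee_rot: [[0.981, -0.194, -0.004], [-0.194, -0.981, 0.002], [-0.004, -0.001, -1.0]]
contact_force: [-0.0, -0.8, 0.6]
finger_gap: 0.299
gripper_force: 0.0
t: 14.77
tcp_pos: [0.4075, -0.2183, 0.1542]
ee_rot: [[0.981, -0.194, 0.003], [-0.194, -0.981, -0.002], [0.003, 0.001, -1.0]]
contact_force: [1.2, -1.0, -0.3]
finger_gap: 0.302
gripper_force: 0.0
wrist blank0 0.83 [ 492. -303.   21.]
wrist blank0 0.8 [ 429. -311.   16.]
wrist blank0 0.79 [ 499. -214.   17.]
wrist blank0 0.58 [ 411. -216.   18.]
```

View pics/w1.png

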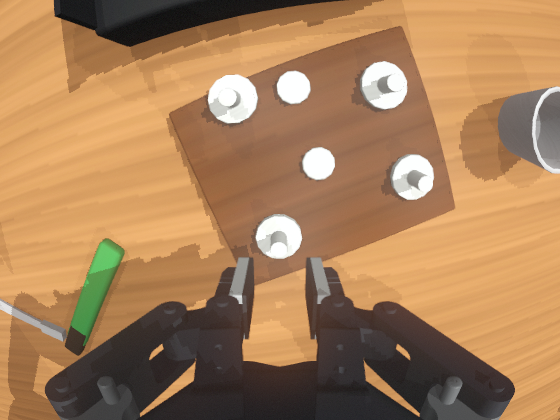

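The wrist view shows blank D's foot at (279,237), centred between the fingers (column 279). Descend.

```bash
python3 - <<'E'
from h import *
wi=camera_info('wrist');print([np.round(unw(wi,p,.018)*1000) for p in [(279,237),(413,177),(384,85),(232,99)]])
E
python3 -m inch '[[0.7,[-0.4,0,-3],[0,0,0]],[0.7,[0,0,-2],[0,0,0]],[0.7,[0,0,-0.5],[0,0,0]],[0.7,[0,0,0],[0,0,0]],[0.7,[0,0,0],[0,0,0]]]'
```

```text
[array([ 403., -219.,   18.]), array([ 427., -317.,   18.]), array([ 491., -305.,   18.]), array([ 499., -208.,   18.])]
t: 15.28
tcp_pos: [0.4031, -0.2187, 0.0988]
ee_rot: [[0.981, -0.196, 0.002], [-0.196, -0.981, -0.001], [0.003, 0.001, -1.0]]
contact_force: [0.1, 0.6, -0.1]
finger_gap: 0.298
gripper_force: 0.0
```

```bash
python3 -m inch '[[0.7,[0,0,-0.4],[0,0,0]],[1,[0,0,0],[0,0,0]],[1,[0,0,0],[0,0,0]],[1,[0,0,0],[0,0,0]],[1,[0,0,0],[0,0,0]],[1,[0,0,0],[0,0,0]]]' 35; python3 -m inch '[[1,[0,0,3],[0,0,0]],[1,[0,0,4],[0,0,0]],[1,[0,0,3],[0,0,0]]]'
python3 - <<'E'
from h import *
for x in(-.026,.026):
  for y in (-.026,.026): print(x,y,np.round(W(x,y,0)*1000))
E
```

```text
t: 15.78
tcp_pos: [0.4026, -0.2184, 0.0943]
ee_rot: [[0.981, -0.196, 0.002], [-0.196, -0.981, -0.001], [0.002, 0.001, -1.0]]
contact_force: [-0.9, 0.4, 6.6]
finger_gap: 0.102
gripper_force: 34.4
t: 16.03
tcp_pos: [0.4021, -0.2181, 0.1953]
ee_rot: [[0.981, -0.196, 0.0], [-0.196, -0.981, -0.0], [0.0, 0.0, -1.0]]
contact_force: [1.1, 0.6, 0.3]
finger_gap: 0.101
gripper_force: 34.2
-0.026 -0.026 [478. 107.   0.]
-0.026 0.026 [489. 158.   0.]
0.026 -0.026 [529.  96.   0.]
0.026 0.026 [540. 147.   0.]
```

```bash
python3 -m inch '[[1,[1.4,3.5,0.5],[0,0,0]],[1,[1.4,3.5,0.5],[0,0,0]],[1,[1.4,3.5,0],[0,0,0]],[1,[1.4,3.5,0],[0,0,0]],[1,[1.4,3.5,0],[0,0,0]],[1,[1.4,3.5,0],[0,0,0]],[1,[1.4,3.5,0],[0,0,0]],[1,[1.4,3.5,0],[0,0,0]],[1,[1.4,3.4,0],[0,0,0]],[1,[0,0,0],[0,0,0]],[1,[0,0,0],[0,0,0]]]'
```

```text
t: 16.95
tcp_pos: [0.5282, 0.0975, 0.203]
ee_rot: [[0.981, -0.192, -0.001], [-0.192, -0.981, -0.0], [-0.001, 0.001, -1.0]]
contact_force: [-0.9, -0.9, -1.4]
finger_gap: 0.099
gripper_force: 34.4
```

```bash
python3 -m inch '[[1,[0,0,-2.5],[0,0,0]],[1,[0,0,-2.5],[0,0,0]],[1,[0,0,-2],[0,0,0]],[1,[0,0,-0.8],[0,0,0]],[1,[0,0,0],[0,0,0]],[1,[0,0,0],[0,0,0]]]';python3 -m inch '[[1,[0,0,-0.3],[0,0,0]],[1,[0,0,0],[0,0,0]]]';python3 -m inch '[[1,[0,0,-0.3],[0,0,0]],[1,[0,0,0],[0,0,0]]]'
```

```text
t: 17.45
tcp_pos: [0.5281, 0.0951, 0.1258]
ee_rot: [[0.98, -0.197, -0.0], [-0.197, -0.98, -0.0], [-0.0, 0.0, -1.0]]
contact_force: [0.2, 0.4, -0.2]
finger_gap: 0.099
gripper_force: 34.4
t: 17.62
tcp_pos: [0.5286, 0.0957, 0.1234]
ee_rot: [[0.981, -0.196, 0.002], [-0.196, -0.981, 0.0], [0.002, -0.001, -1.0]]
contact_force: [0.5, -0.2, -0.6]
finger_gap: 0.103
gripper_force: 34.4
t: 17.78
tcp_pos: [0.5281, 0.0959, 0.1197]
ee_rot: [[0.981, -0.196, 0.001], [-0.196, -0.981, -0.0], [0.001, -0.0, -1.0]]
contact_force: [-0.1, -0.5, 0.0]
finger_gap: 0.098
gripper_force: 34.4
```

```bash
python3 -m inch '[[1,[0,0,-0.2],[0,0,0]],[1,[0,0,0],[0,0,0]]]';python3 -m inch '[[1,[0,0,-0.1],[0,0,0]],[1,[0,0,0],[0,0,0]]]';python3 -m inch '[[0.75,[0,0,0],[0,0,0]],[0.75,[0,0,0],[0,0,0]],[0.75,[0,0,0],[0,0,0]],[0.75,[0,0,2],[0,0,0]],[0.75,[0,0,3],[0,0,0]],[0.75,[0,0,4],[0,0,0]]]'
```

```text
t: 17.95
tcp_pos: [0.528, 0.0959, 0.1174]
ee_rot: [[0.981, -0.195, -0.0], [-0.195, -0.981, -0.0], [-0.0, 0.0, -1.0]]
contact_force: [-0.2, 0.3, -0.8]
finger_gap: 0.103
gripper_force: 34.4
t: 18.12
tcp_pos: [0.528, 0.0959, 0.1173]
ee_rot: [[0.981, -0.195, -0.0], [-0.195, -0.981, -0.0], [-0.0, 0.0, -1.0]]
contact_force: [-1.6, -0.2, 5.6]
finger_gap: 0.1
gripper_force: 35.0
t: 18.62
tcp_pos: [0.5265, 0.0956, 0.205]
ee_rot: [[0.981, -0.195, -0.007], [-0.196, -0.981, -0.001], [-0.006, 0.002, -1.0]]
contact_force: [0.7, 0.2, 0.9]
finger_gap: 0.249
gripper_force: 0.0
```

Placed. Next is the shifted blank A.

```bash
python3 -m inch '[[0.7,[-0.3,-3.4,0],[0,0,0]],[0.7,[-0.3,-3.4,0],[0,0,0]],[0.7,[-0.3,-3.4,0],[0,0,0]],[0.7,[-0.3,-3.4,0],[0,0,0]],[0.7,[-0.3,-3.4,0],[0,0,0]],[0.7,[-0.3,-3.4,0],[0,0,0]],[0.7,[-0.3,-3.4,0],[0,0,0]],[0.7,[-0.3,-3.4,0],[0,0,0]],[0.7,[-0.5,-3.2,0],[0,0,0]],[0.7,[0,0,-2],[0,0,0]],[0.7,[0,0,-2],[0,0,0]],[0.7,[0,0,0],[0,0,0]]]';python3 -m inch '[[0.7,[0,0,0],[0,0,0]]]'
python3 - <<'E'
from h import *
ci,im=cap('top');cv2.imwrite('pics/t3.png',cv2.resize(im[150:240,180:300],(400,300)))
wi,w=cap('wrist','w2.png')
try: blobs(wi,w,box=(.35,.56,-.4,-.15))
except Exception: pass
E
```

```text
t: 19.62
tcp_pos: [0.4969, -0.208, 0.1631]
ee_rot: [[0.98, -0.197, -0.007], [-0.197, -0.98, 0.003], [-0.007, -0.002, -1.0]]
contact_force: [-0.4, -0.1, -0.0]
finger_gap: 0.3
gripper_force: 0.0
t: 19.7
tcp_pos: [0.4985, -0.208, 0.1657]
ee_rot: [[0.981, -0.196, -0.003], [-0.196, -0.981, 0.001], [-0.003, -0.001, -1.0]]
contact_force: [0.3, -0.1, 1.4]
finger_gap: 0.296
gripper_force: 0.0
1387 [406.8 208.1] [41.3 42.7] [ 491.7 -303.6   18. ]
700 [329.7 212.7] [28.9 30.6] [ 499.8 -245.5   18. ]
1541 [277.  222.4] [43.6 44.8] [ 500.  -207.2   18. ]
519 [240.1 280.3] [20.7 50.2] [ 459.  -169.9   18. ]
510 [317.9 279.3] [22.4 49.3] [ 448.1 -228.9   18. ]
516 [347.7 272.3] [24.8 27.6] [ 449.1 -252.5   18. ]
1092 [424.  279.4] [37.3 39.9] [ 426.4 -316.3   18. ]
```

View pics/t3.png

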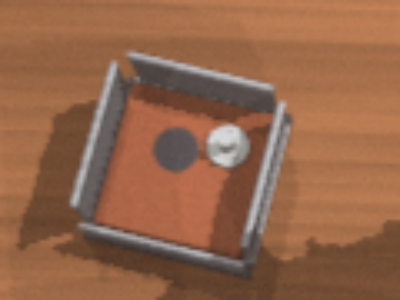

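The first blank stands at the brick's far right, at (228,146) in the crop. Blank A is at (500,-207). Pick it.

```bash
python3 -m inch '[[0.7,[0.1,0.1,-3],[0,0,0]],[0.7,[0,0,-2.5],[0,0,0]],[0.7,[0,0,-1],[0,0,0]],[0.7,[0,0,0],[0,0,0]],[0.7,[0,0,0],[0,0,0]]]'; python3 -m inch '[[0.7,[0,0,-0.3],[0,0,0]],[1,[0,0,0],[0,0,0]],[1,[0,0,0],[0,0,0]],[1,[0,0,0],[0,0,0]],[1,[0,0,0],[0,0,0]],[1,[0,0,0],[0,0,0]]]';python3 -m inch '[[1,[0,0,3],[0,0,0]],[1,[0,0,4],[0,0,0]],[1,[0,0,4],[0,0,0]]]'
```

```text
t: 20.22
tcp_pos: [0.5007, -0.2071, 0.1023]
ee_rot: [[0.981, -0.195, 0.001], [-0.195, -0.981, -0.0], [0.001, 0.0, -1.0]]
contact_force: [0.2, 0.8, 0.4]
finger_gap: 0.303
gripper_force: 0.0
t: 20.72
tcp_pos: [0.5007, -0.2074, 0.0996]
ee_rot: [[0.981, -0.196, 0.002], [-0.196, -0.981, -0.001], [0.002, 0.0, -1.0]]
contact_force: [0.2, 0.3, 5.5]
finger_gap: 0.096
gripper_force: 34.5
t: 20.97
tcp_pos: [0.4992, -0.2068, 0.2088]
ee_rot: [[0.981, -0.196, -0.003], [-0.196, -0.981, 0.001], [-0.004, -0.001, -1.0]]
contact_force: [1.5, -0.4, -0.9]
finger_gap: 0.097
gripper_force: 34.2
```

```bash
python3 -m inch '[[1,[0.45,3.9,0],[0,0,0]],[1,[0.45,3.9,0],[0,0,0]],[1,[0.45,3.9,0],[0,0,0]],[1,[0.45,3.9,0],[0,0,0]],[1,[0.45,3.9,0],[0,0,0]],[1,[0.45,3.9,0],[0,0,0]],[1,[0.45,3.9,0],[0,0,0]],[1,[0.45,3.9,0],[0,0,0]],[1,[0.45,3.9,0],[0,0,0]],[1,[0,0,0],[0,0,0]],[1,[0,0,0],[0,0,0]],[1,[0,0,0],[0,0,0]]]'
```

```text
t: 21.97
tcp_pos: [0.5401, 0.1436, 0.2081]
ee_rot: [[0.981, -0.195, -0.001], [-0.195, -0.981, -0.001], [-0.001, 0.001, -1.0]]
contact_force: [-0.3, -0.4, -0.3]
finger_gap: 0.095
gripper_force: 34.3
```

```bash
python3 -m inch '[[1,[0,0.3,-2.5],[0,0,0]],[1,[0,0,-2.5],[0,0,0]],[1,[0,0,-2],[0,0,0]],[1,[0,0,-0.9],[0,0,0]],[1,[0,0,0],[0,0,0]],[1,[0,0,0],[0,0,0]]]';python3 -m inch '[[1,[0,0,-0.3],[0,0,0]],[1,[0,0,0],[0,0,0]]]';python3 -m inch '[[1,[0,0,-0.2],[0,0,0]],[1,[0,0,0],[0,0,0]]]'
```

```text
t: 22.47
tcp_pos: [0.5408, 0.1459, 0.1297]
ee_rot: [[0.98, -0.197, -0.0], [-0.197, -0.98, -0.0], [-0.0, 0.0, -1.0]]
contact_force: [0.4, -0.9, -0.7]
finger_gap: 0.099
gripper_force: 34.3
t: 22.63
tcp_pos: [0.5411, 0.1467, 0.1274]
ee_rot: [[0.981, -0.196, 0.002], [-0.196, -0.981, 0.0], [0.002, -0.001, -1.0]]
contact_force: [-0.5, -0.5, -0.2]
finger_gap: 0.095
gripper_force: 34.3
t: 22.8
tcp_pos: [0.5407, 0.1469, 0.1249]
ee_rot: [[0.981, -0.196, 0.001], [-0.196, -0.981, 0.0], [0.001, -0.0, -1.0]]
contact_force: [-0.7, -0.2, 0.5]
finger_gap: 0.093
gripper_force: 34.3
```

```bash
python3 -m inch '[[1,[0,0,-0.2],[0,0,0]],[1,[0,0,0],[0,0,0]]]';python3 -m inch '[[1,[0,0,-0.1],[0,0,0]],[1,[0,0,0],[0,0,0]]]';python3 -m inch '[[1,[0,0,0],[0,0,0]]]'
```

```text
t: 22.97
tcp_pos: [0.5407, 0.147, 0.1227]
ee_rot: [[0.981, -0.195, 0.001], [-0.195, -0.981, 0.0], [0.001, -0.0, -1.0]]
contact_force: [0.6, -0.3, 0.4]
finger_gap: 0.093
gripper_force: 34.4
t: 23.13
tcp_pos: [0.5407, 0.147, 0.1225]
ee_rot: [[0.981, -0.195, 0.001], [-0.195, -0.981, 0.0], [0.001, -0.0, -1.0]]
contact_force: [-1.1, -0.6, 6.9]
finger_gap: 0.098
gripper_force: 35.0
t: 23.22
tcp_pos: [0.5408, 0.1471, 0.1226]
ee_rot: [[0.981, -0.195, 0.001], [-0.195, -0.981, 0.0], [0.001, -0.0, -1.0]]
contact_force: [-1.2, -0.0, 6.5]
finger_gap: 0.095
gripper_force: 35.0
```

```bash
python3 -m inch '[[0.75,[0,0,0],[0,0,0]],[0.75,[0,0,0],[0,0,0]],[0.75,[0,0,0],[0,0,0]],[0.75,[0,0,2],[0,0,0]],[0.75,[0,0,3],[0,0,0]],[0.75,[0,0,4],[0,0,0]],[0.7,[0,0,0],[0,0,0]]]';python3 -m inch '[[0.7,[-0.4,-3.8,0],[0,0,0]],[0.7,[-0.4,-3.8,0],[0,0,0]],[0.7,[-0.4,-3.8,0],[0,0,0]],[0.7,[-0.4,-3.8,0],[0,0,0]],[0.7,[-0.4,-3.8,0],[0,0,0]],[0.7,[-0.4,-3.8,0],[0,0,0]],[0.7,[-0.4,-3.8,0],[0,0,0]],[0.7,[-0.4,-3.8,0],[0,0,0]],[0.7,[-0.4,-3.8,0],[0,0,0]],[0.7,[-0.4,-3.8,0],[0,0,0]],[0.7,[-0.5,-3.8,0],[0,0,0]],[0.7,[-0.5,-3.6,0],[0,0,0]]]';python3 -m inch '[[0.7,[0,0,-2],[0,0,0]],[0.7,[0,0,-2],[0,0,0]],[0.7,[0,0,0],[0,0,0]],[0.7,[0,0,0],[0,0,0]]]'
python3 - <<'E'
from h import *
wi,w=cap('wrist','w3.png')
try: blobs(wi,w,box=(.35,.56,-.4,-.15))
except Exception: pass
E
```

```text
t: 23.8
tcp_pos: [0.5439, 0.1477, 0.2183]
ee_rot: [[0.981, -0.195, 0.013], [-0.195, -0.981, 0.003], [0.012, -0.006, -1.0]]
contact_force: [1.4, 0.3, 0.9]
finger_gap: 0.3
gripper_force: 0.0
t: 24.8
tcp_pos: [0.49, -0.3092, 0.2112]
ee_rot: [[0.981, -0.196, 0.0], [-0.196, -0.981, -0.0], [0.0, 0.0, -1.0]]
contact_force: [0.8, 0.2, -0.1]
finger_gap: 0.296
gripper_force: 0.0
t: 25.13
tcp_pos: [0.49, -0.3069, 0.1705]
ee_rot: [[0.981, -0.196, -0.002], [-0.196, -0.981, 0.002], [-0.003, -0.001, -1.0]]
contact_force: [-0.3, -0.1, 0.9]
finger_gap: 0.3
gripper_force: 0.0
1512 [275.6 218.8] [43.1 44.5] [ 492.  -305.1   18. ]
623 [197.4 223.6] [27.1 28.8] [ 499.6 -247.4   18. ]
516 [240.1 280.2] [20.8 50.2] [ 447.3 -267.5   18. ]
518 [318.9 280.8] [18.4 53.4] [ 434.7 -328.1   18. ]
168 [216.6 278.3] [11.5 23.9] [ 452.3 -249.4   18. ]
584 [306.6 291.3] [38.5 41.7] [ 427.1 -317.1   18. ]
```

```bash
python3 -m inch '[[0.7,[0.1,0.2,-3],[0,0,0]],[0.7,[0,0,-2.5],[0,0,0]],[0.7,[0,0,-1.3],[0,0,0]],[0.7,[0,0,0],[0,0,0]],[0.7,[0,0,0],[0,0,0]]]'; python3 -m inch '[[0.7,[0,0,-0.4],[0,0,0]],[1,[0,0,0],[0,0,0]],[1,[0,0,0],[0,0,0]],[1,[0,0,0],[0,0,0]],[1,[0,0,0],[0,0,0]],[1,[0,0,0],[0,0,0]]]';python3 -m inch '[[1,[0,0,3],[0,0,0]],[1,[0,0,4],[0,0,0]],[1,[0,0,4],[0,0,0]],[1,[0,0,0],[0,0,0]]]'
```

```text
t: 25.6
tcp_pos: [0.4923, -0.3049, 0.1043]
ee_rot: [[0.981, -0.195, 0.001], [-0.195, -0.981, -0.001], [0.001, 0.0, -1.0]]
contact_force: [0.4, -0.0, 0.1]
finger_gap: 0.304
gripper_force: 0.0
t: 26.1
tcp_pos: [0.4922, -0.3054, 0.1007]
ee_rot: [[0.981, -0.196, 0.002], [-0.196, -0.981, -0.001], [0.002, 0.001, -1.0]]
contact_force: [0.7, 0.9, 6.1]
finger_gap: 0.099
gripper_force: 34.6
t: 26.43
tcp_pos: [0.4945, -0.3071, 0.2174]
ee_rot: [[0.981, -0.196, 0.013], [-0.195, -0.981, -0.009], [0.014, 0.006, -1.0]]
contact_force: [1.7, 0.3, 0.2]
finger_gap: 0.092
gripper_force: 34.1
```

```bash
python3 -m inch '[[1,[-0.1,3.75,0],[0,0,0]],[1,[-0.1,3.75,0],[0,0,0]],[1,[-0.1,3.75,0],[0,0,0]],[1,[-0.1,3.75,0],[0,0,0]],[1,[-0.1,3.75,0],[0,0,0]],[1,[-0.1,3.75,0],[0,0,0]],[1,[-0.1,3.75,0],[0,0,0]],[1,[-0.1,3.75,0],[0,0,0]],[1,[-0.2,3.75,0],[0,0,0]],[1,[-0.2,3.75,0],[0,0,0]],[1,[-0.2,3.75,0],[0,0,0]],[1,[0,0,0],[0,0,0]]]';python3 -m inch '[[1,[0,0,0],[0,0,0]],[1,[0,0,0],[0,0,0]]]'
```

```text
t: 27.43
tcp_pos: [0.477, 0.1125, 0.2094]
ee_rot: [[0.982, -0.19, 0.0], [-0.19, -0.982, 0.002], [-0.0, -0.002, -1.0]]
contact_force: [-0.1, 0.1, -0.7]
finger_gap: 0.092
gripper_force: 34.3
t: 27.6
tcp_pos: [0.4773, 0.1071, 0.2092]
ee_rot: [[0.981, -0.195, -0.0], [-0.195, -0.981, -0.001], [-0.0, 0.001, -1.0]]
contact_force: [-0.0, -1.2, -1.2]
finger_gap: 0.094
gripper_force: 34.3
```

```bash
python3 -m inch '[[1,[0,0,-2.5],[0,0,0]],[1,[0,0,-2.5],[0,0,0]],[1,[0,0,-2],[0,0,0]],[1,[0,0,-0.9],[0,0,0]],[1,[0,0,0],[0,0,0]],[1,[0,0,0],[0,0,0]]]';python3 -m inch '[[1,[0,0,-0.4],[0,0,0]],[1,[0,0,0],[0,0,0]]]';python3 -m inch '[[1,[0,0,-0.2],[0,0,0]],[1,[0,0,0],[0,0,0]]]'
```

```text
t: 28.1
tcp_pos: [0.4779, 0.1065, 0.1307]
ee_rot: [[0.98, -0.197, -0.0], [-0.197, -0.98, -0.0], [-0.0, 0.0, -1.0]]
contact_force: [0.9, 0.1, -0.3]
finger_gap: 0.093
gripper_force: 34.3
t: 28.27
tcp_pos: [0.4781, 0.1072, 0.1271]
ee_rot: [[0.981, -0.196, 0.002], [-0.196, -0.981, 0.0], [0.002, -0.001, -1.0]]
contact_force: [-0.5, 1.1, -0.0]
finger_gap: 0.091
gripper_force: 34.3
t: 28.43
tcp_pos: [0.4777, 0.1074, 0.1248]
ee_rot: [[0.981, -0.196, 0.001], [-0.196, -0.981, 0.0], [0.001, -0.0, -1.0]]
contact_force: [-0.1, -0.2, -0.9]
finger_gap: 0.094
gripper_force: 34.3
```

```bash
python3 -m inch '[[1,[0,0,-0.1],[0,0,0]],[1,[0,0,0],[0,0,0]]]';python3 -m inch '[[1,[0,0,-0.1],[0,0,0]],[1,[0,0,0],[0,0,0]]]'
```

```text
t: 28.6
tcp_pos: [0.4777, 0.1075, 0.1237]
ee_rot: [[0.981, -0.195, 0.001], [-0.195, -0.981, 0.0], [0.001, -0.0, -1.0]]
contact_force: [0.4, 0.2, 0.6]
finger_gap: 0.095
gripper_force: 34.4
t: 28.77
tcp_pos: [0.4778, 0.1075, 0.1236]
ee_rot: [[0.981, -0.195, 0.001], [-0.195, -0.981, 0.0], [0.001, -0.0, -1.0]]
contact_force: [-2.5, -0.2, 8.0]
finger_gap: 0.092
gripper_force: 35.2
```

```bash
python3 -m inch '[[0.75,[0,0,0],[0,0,0]],[0.75,[0,0,0],[0,0,0]],[0.75,[0,0,0],[0,0,0]],[0.75,[0,0,2],[0,0,0]],[0.75,[0,0,3],[0,0,0]],[0.75,[0,0,4],[0,0,0]],[0.7,[0,0,0],[0,0,0]]]';python3 -m inch '[[0.7,[-0.4,-3.85,0],[0,0,0]],[0.7,[-0.5,-3.85,0],[0,0,0]],[0.7,[-0.4,-3.85,0],[0,0,0]],[0.7,[-0.5,-3.85,0],[0,0,0]],[0.7,[-0.4,-3.85,0],[0,0,0]],[0.7,[-0.5,-3.85,0],[0,0,0]],[0.7,[-0.5,-3.85,0],[0,0,0]],[0.7,[-0.5,-3.85,0],[0,0,0]],[0.7,[-0.4,-3.85,0],[0,0,0]],[0.7,[-0.5,-3.85,0],[0,0,0]],[0.7,[-0.5,-3.85,0],[0,0,0]]]';python3 -m inch '[[0.7,[0,0,-2],[0,0,0]],[0.7,[0,0,-2],[0,0,0]],[0.7,[0,0,0],[0,0,0]],[0.7,[0,0,0],[0,0,0]]]'
python3 - <<'E'
from h import *
wi,w=cap('wrist','w4.png')
try: blobs(wi,w,box=(.35,.56,-.4,-.15))
except Exception: pass
E
```

```text
t: 29.35
tcp_pos: [0.4809, 0.1081, 0.2187]
ee_rot: [[0.981, -0.195, 0.013], [-0.196, -0.981, 0.002], [0.012, -0.005, -1.0]]
contact_force: [0.8, 0.1, 1.2]
finger_gap: 0.3
gripper_force: 0.0
t: 30.27
tcp_pos: [0.4259, -0.318, 0.2123]
ee_rot: [[0.981, -0.196, 0.0], [-0.196, -0.981, -0.0], [0.0, 0.0, -1.0]]
contact_force: [0.7, 0.3, -0.6]
finger_gap: 0.3
gripper_force: 0.0
t: 30.6
tcp_pos: [0.426, -0.3158, 0.1716]
ee_rot: [[0.981, -0.196, -0.002], [-0.196, -0.981, 0.002], [-0.003, -0.001, -1.0]]
contact_force: [-0.5, 0.5, 0.2]
finger_gap: 0.303
gripper_force: 0.0
667 [165.  143.6] [28.5 29.6] [ 498.4 -247.8   18. ]
636 [191.1 208.2] [27.4 29.4] [ 447.8 -254.5   18. ]
1488 [279.4 218.4] [42.9 44.1] [ 427.5 -316.7   18. ]
497 [240.1 280.3] [20.7 50.2] [ 382.7 -276.1   18. ]
488 [318.8 280.8] [16.5 56.6] [ 370. -337.   18.]
```

```bash
python3 -m inch '[[0.7,[0.1,-0.1,-3],[0,0,0]],[0.7,[0,0,-2.5],[0,0,0]],[0.7,[0,0,-1.3],[0,0,0]],[0.7,[0,0,0],[0,0,0]],[0.7,[0,0,0],[0,0,0]]]'; python3 -m inch '[[0.7,[0,0,-0.4],[0,0,0]],[1,[0,0,0],[0,0,0]],[1,[0,0,0],[0,0,0]],[1,[0,0,0],[0,0,0]],[1,[0,0,0],[0,0,0]],[1,[0,0,0],[0,0,0]]]';python3 -m inch '[[1,[0,0,3],[0,0,0]],[1,[0,0,4],[0,0,0]],[1,[0,0,4],[0,0,0]],[1,[0,0,0],[0,0,0]],[1,[0,0,0],[0,0,0]]]'
```

```text
t: 31.07
tcp_pos: [0.4282, -0.317, 0.1053]
ee_rot: [[0.981, -0.195, 0.001], [-0.195, -0.981, -0.001], [0.001, 0.001, -1.0]]
contact_force: [0.5, -0.2, 0.5]
finger_gap: 0.3
gripper_force: 0.0
t: 31.57
tcp_pos: [0.4282, -0.3174, 0.1016]
ee_rot: [[0.981, -0.196, 0.002], [-0.196, -0.981, -0.001], [0.002, 0.001, -1.0]]
contact_force: [0.5, 1.4, 5.9]
finger_gap: 0.09
gripper_force: 34.5
t: 31.98
tcp_pos: [0.4283, -0.3178, 0.213]
ee_rot: [[0.981, -0.196, 0.005], [-0.196, -0.981, -0.004], [0.005, 0.003, -1.0]]
contact_force: [0.3, -0.0, -0.5]
finger_gap: 0.095
gripper_force: 34.1
```

```bash
python3 -m inch '[[1,[0.5,3.95,0],[0,0,0]],[1,[0.5,3.95,0],[0,0,0]],[1,[0.5,3.95,0],[0,0,0]],[1,[0.5,3.95,0],[0,0,0]],[1,[0.5,3.95,0],[0,0,0]],[1,[0.5,3.95,0],[0,0,0]],[1,[0.5,3.95,0],[0,0,0]],[1,[0.5,3.95,0],[0,0,0]],[1,[0.5,3.95,0],[0,0,0]],[1,[0.5,3.95,0],[0,0,0]],[1,[0.5,3.95,0],[0,0,0]],[1,[0.5,3.95,0],[0,0,0]]]';python3 -m inch '[[1,[0,0,0],[0,0,0]],[1,[0,0,0],[0,0,0]],[1,[0,0,0],[0,0,0]]]'
```

```text
t: 32.98
tcp_pos: [0.4864, 0.1586, 0.2088]
ee_rot: [[0.981, -0.195, -0.003], [-0.195, -0.981, -0.001], [-0.003, 0.002, -1.0]]
contact_force: [0.8, -0.4, -0.7]
finger_gap: 0.09
gripper_force: 34.2
t: 33.23
tcp_pos: [0.4866, 0.1564, 0.209]
ee_rot: [[0.981, -0.195, -0.003], [-0.195, -0.981, -0.002], [-0.003, 0.002, -1.0]]
contact_force: [-0.3, 0.3, -0.8]
finger_gap: 0.093
gripper_force: 34.3
```

```bash
python3 -m inch '[[1,[0.2,0.1,-2.5],[0,0,0]],[1,[0,0,-2.5],[0,0,0]],[1,[0,0,-2],[0,0,0]],[1,[0,0,-0.8],[0,0,0]],[1,[0,0,0],[0,0,0]],[1,[0,0,0],[0,0,0]]]';python3 -m inch '[[1,[0,0,-0.4],[0,0,0]],[1,[0,0,0],[0,0,0]]]';python3 -m inch '[[1,[0,0,-0.2],[0,0,0]],[1,[0,0,0],[0,0,0]]]'
```

```text
t: 33.73
tcp_pos: [0.4897, 0.1569, 0.1326]
ee_rot: [[0.98, -0.197, -0.001], [-0.197, -0.98, -0.0], [-0.0, 0.0, -1.0]]
contact_force: [1.0, 0.9, 0.1]
finger_gap: 0.09
gripper_force: 34.3
t: 33.9
tcp_pos: [0.49, 0.1577, 0.1292]
ee_rot: [[0.981, -0.196, 0.002], [-0.196, -0.981, 0.0], [0.001, -0.001, -1.0]]
contact_force: [-0.9, -0.9, -1.0]
finger_gap: 0.091
gripper_force: 34.3
t: 34.07
tcp_pos: [0.4897, 0.1579, 0.1269]
ee_rot: [[0.981, -0.196, 0.001], [-0.196, -0.981, 0.0], [0.001, -0.0, -1.0]]
contact_force: [-0.0, 0.4, -0.3]
finger_gap: 0.096
gripper_force: 34.3
```

```bash
python3 -m inch '[[1,[0,0,-0.2],[0,0,0]],[1,[0,0,0],[0,0,0]]]';python3 -m inch '[[1,[0,0,-0.1],[0,0,0]],[1,[0,0,0],[0,0,0]]]'
```

```text
t: 34.23
tcp_pos: [0.4898, 0.158, 0.1247]
ee_rot: [[0.981, -0.195, 0.001], [-0.195, -0.981, 0.0], [0.001, -0.0, -1.0]]
contact_force: [0.7, 0.3, 0.5]
finger_gap: 0.093
gripper_force: 34.4
t: 34.4
tcp_pos: [0.4898, 0.1581, 0.1246]
ee_rot: [[0.981, -0.195, 0.001], [-0.195, -0.981, 0.0], [0.001, -0.0, -1.0]]
contact_force: [-1.9, 0.2, 8.1]
finger_gap: 0.093
gripper_force: 35.1
```

Release, rise, retreat to the right, and check.

```bash
python3 -m inch '[[0.75,[0,0,0],[0,0,0]],[0.75,[0,0,0],[0,0,0]],[0.75,[0,0,0],[0,0,0]],[0.75,[0,0,2],[0,0,0]],[0.75,[0,0,3],[0,0,0]],[0.75,[0,0,4],[0,0,0]],[0.7,[0,0,3],[0,0,0]]]';python3 -m inch '[[0.7,[-0.4,-3.8,0],[0,0,0]],[0.7,[-0.4,-3.8,0],[0,0,0]],[0.7,[-0.4,-3.8,0],[0,0,0]],[0.7,[-0.4,-3.8,0],[0,0,0]],[0.7,[-0.4,-3.8,0],[0,0,0]],[0.7,[-0.4,-3.8,0],[0,0,0]],[0.7,[-0.4,-3.8,0],[0,0,0]],[0.7,[-0.4,-3.8,0],[0,0,0]],[0.7,[-0.4,-3.8,0],[0,0,0]],[0.7,[-0.4,-3.8,0],[0,0,0]],[0.7,[0,0,0],[0,0,0]],[0.7,[0,0,0],[0,0,0]]]'
python3 - <<'E'
from h import *
ci,im=cap('top');s,im2=cap('side');wi,w=cap('wrist')
c=np.hstack([cv2.resize(im[150:240,180:300],(400,300)),cv2.resize(im2[200:275,210:310],(400,300))]);d=np.hstack([cv2.resize(w,(400,300)),cv2.resize(im2,(400,300))]);cv2.imwrite('pics/end.png',np.vstack([c,d]))
E
```

```text
t: 34.98
tcp_pos: [0.4897, 0.158, 0.2456]
ee_rot: [[0.981, -0.195, 0.001], [-0.195, -0.981, 0.0], [0.001, -0.0, -1.0]]
contact_force: [-0.4, -0.0, -0.4]
finger_gap: 0.295
gripper_force: 0.0
t: 35.98
tcp_pos: [0.4491, -0.2237, 0.2431]
ee_rot: [[0.98, -0.199, -0.001], [-0.199, -0.98, 0.0], [-0.001, -0.0, -1.0]]
contact_force: [0.5, 0.8, -0.5]
finger_gap: 0.3
gripper_force: 0.0
```

View pics/end.png

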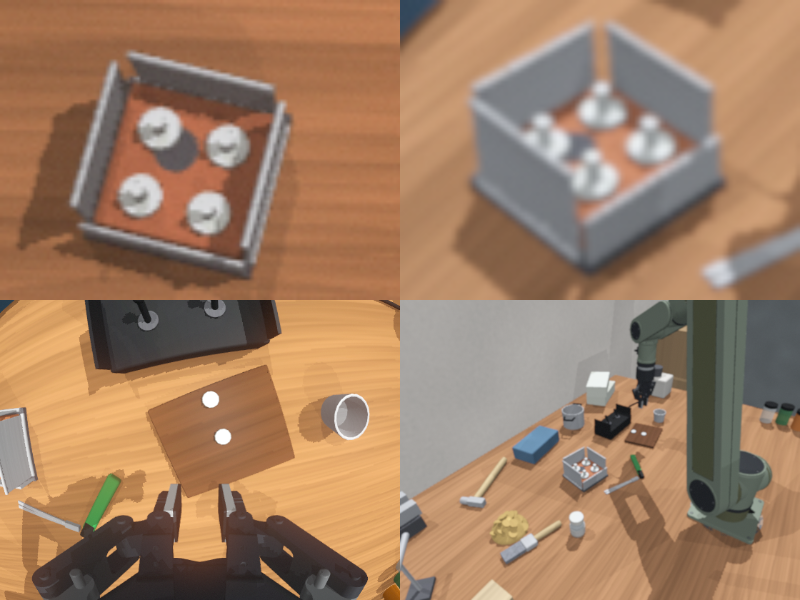

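The four blanks stand upright on the brick: (160,128), (228,145), (140,194) and (208,212) in the top-left pane. All three screens are up, and the board holds only the two discs at (210,400) and (223,436).

```bash
python3 -c "from workcell import *;print(hand_in())"
```

```text
the job is handed in; nothing more can be done
None
```

Job handed in (no verdict returned): both toggles felt already on and left so, all three screens raised to their stops, and all four blanks upright on the firebrick, with the last pictures showing the discs, flux jar, brush and cup in place.

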